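Open the coffee grinder whose cap has an unknown thread hand

TASK

The coffee grinder is to be opened for cleaning: its bean hopper is off already, but the grounds drawer was left standing open. First push the drawer home until it clicks into its detent, so that it catches what falls down the chute; then unscrew the burr cap by its grip knob - nobody remembers whether its thread is right- or left-handed, so try one way and, if it will not turn, the other - and lift it off. Finish while still holding the cap in the gripper, upright and at least 6 cm above its seat, with the drawer still home and the hopper, moka pot and mug left where they stand.

Things in the scene. Friction and masses are not known exactly. Their poses are not given: they have to be found in the camera images.
- grinder: White electric coffee grinder, fixed to the worktop: base 190 x 130 mm, 86 mm high (x -115 to +75 mm, y +-65 mm) and on it a round tower, 118 mm across, up to a level deck 135 mm above the worktop. Origin: on the worktop under the tower's axis. z up; -x points out of the front, where the drawer opens; y lies across the front.
- drawer (a joint): Grounds drawer in the front of the base, black front: metres pulled out along the grinder's -x axis, 0 = home. Slides with about 1.5 N of friction. A spring roller resists from 12 mm to 5 mm before home (up to 10 N to push over), then draws it in and keeps it home against a firm stop.
- drawer_pull (a point): Middle of the front edge of the black tab (60 mm wide, 9 mm thick, level) on the drawer front, 62 mm above the worktop; foremost part of the drawer. Push it along the grinder's +x axis: at home it lies 143 mm in front (-x) of the grinder's origin. Nothing above it; the base top starts 28 mm behind it, the tower 84 mm behind it.
- seat (a point): Centre of the tower's deck, 135 mm above the worktop, on the axis of the cap; fixed to the grinder. The cap's thread: up to 8 degrees of play each way, then a hard stop one way (gives 6 degrees at most); the other way it turns on easily (under 0.5 N m), rising 5 mm in the first 50 degrees. Turned by 60 to 120 degrees (aim for 75 to 90) it is free; before that it lifts no more than 2 mm.
- burr_cap: Black round burr cap, 76 mm across, 42 mm high, about 0.3 kg, screwed on the tower with a quick thread; which way it comes off differs from case to case and cannot be seen. Origin: on its axis at its lower rim, 1 mm over the deck when screwed home; z up. On top stands a black grip knob, 30 mm across and 26 mm high. An orange pointer on its rim lies at -x (towards the drawer when screwed home).
- cap_grip (a point): Middle of the grip knob's upper face, on the cap's axis, 68.5 mm above the cap's origin. Forced against its stop, the cap stays put and the fingers slip round the knob.
- hopper: The grinder's bean hopper, a smoked clear funnel with a black lid, 124 mm across, 140 mm high, standing on the worktop, loose. Origin: centre of its foot.
- moka_pot: Aluminium stove-top coffee pot with black handle, 116 x 183 x 205 mm, loose. Origin: centre of its underside.
- mug: White speckled mug, 84 x 120 x 106 mm, loose. Origin: centre of its underside.
There are look-alikes about, which are no part of the job. What is shaped like the burr_cap but red is not meant. Leave any blue look-alike of the mug alone.

How it is judged:
By the outcome, as a careful person would: the job done as asked, in the order asked, and still so for the second after the job is handed in, while the arm keeps its last pose, push and grip.
It also fails if it takes over 58 s, if anything falls off the work surface, if the arm or the gripper's body presses on something with over 40 N, if the wrist force passes 120 N, or if a joint passes its speed limit or range.

ROBOT

A 6-joint arm with a two-finger parallel gripper is mounted at the origin on a cart in front of the work surface, level with it; the furniture and walls round the work are solid. World frame = base frame: x ahead of the robot, y to its left, z up, the work surface at z = 0. Lengths are in mm, angles in rad, forces in N, time in s.
With the tool pointing down it reaches from about 350 to 975 mm from the base axis. Payload 7.1 kg.
Tool frame: the origin (TCP) lies midway between the tips of the shut fingers; the grasp point (between the pads) lies 19 mm behind it (ctrl.grip_depth is the distance from the TCP to the grasp point, in mm); z points along the fingers, y is the line along which they close (so a half turn about z gives the same grasp; the last joint's range is limited). The gripper opens to 88 mm and grips with 3 to 60 N. Pads are 20 mm wide; open, the fingers measure 115 mm over their backs; the gripper's body (75 mm by 178 mm) begins 61 mm behind the grasp point.
Start: joints at [-1.317, 0.423, 1.63, -0, 1.089, -0.019], TCP at [168.412, -601.866, 222.675] pointing down, gripper open.
Joint ranges: [-3, 3], [-0.9, 2.11], [0.09, 2.58], [-1.31, 4.45], [0.11, 2.69], [-2.54, 2.54]. Speed limits (rad/s): [2.39, 2.39, 3.01, 3.14, 3.14, 3.14].

INTERFACE

Orientations are given as a rotation vector (axis times angle).
In Python, from workcell import ctrl, cams gives the robot as it stands.
- The arm moves only by the tool move_arm, never from a script. Its argument "steps" is a list of rows, each a list of 3 entries, a list of its own where there are three numbers: the shift along the tool's x, y, z in units of 25 mm (1.0 is 25 mm), then the turn about the tool's z in units of 5 degrees (1.0 is 5 degrees), then the closure, from 0 (fully open) to 1 (shut). A call has 1 to 20 rows; each row shifts and turns the commanded pose from where the row before left it, along the tool's axes as they then stand; what a row does not reach is not made up. A row lasts 1/12 s, in which the tool goes at most 41.7 mm and 7.16 degrees, less where a joint would pass 70% of its speed; a pose out of reach is approached as far as the arm can. A call is refused whole if a number of a shift passes 1 or a number of a turn 1, either way. A call with a gripper value outside its range is refused whole. The fingers move at their own pace and stop on an object; the grip force is fixed at half the most. Time passes only in rows, so rows that do not move let the fingers close. It gives the time, the measured TCP pose, the force, the opening and the grip force at its end, in the units of the state.
- ctrl.get_obs(): the state, without advancing time (a new reading comes with each control period).
- cams.get_image(name): name is "scene" or "top" or "wrist"; returns a dict with "image" (420x560x3 uint8, red, green, blue), "camera_matrix" (3x3 intrinsics, pixels), "k1" (the pictures are not rectified: a ray, as slopes to the right and down, at radius r is drawn at 1 + k1 r^2 times it, then the intrinsics apply), "xyz" and "rotation" of the camera in the world; the wrist camera has in their place "mount" (4x4, takes a point from camera to tool coordinates, whose origin is the TCP and whose axes are the flange's). Camera axes: x right, y down, z forward; pixel columns grow to the right and rows downward; lengths in mm; the calibration is good to about 2 mm. A picture is of the moment at which its call begins: read the wrist's pose just before it. There is no depth.
- ctrl.close_job(): hands the job in; it is judged then, once.
Trained networks look in the newest picture that a camera, given by its name, has taken for a name from the list of things; names that differ only in an ending like _2 or _b are one class to them, and where a whole thing is asked for, a point or a joint stands for the part that bears it (a point fixed in the world has none). Each returns a list of dicts, best first, with "p" (0 to 1); they miss things now and then, are a little off and sometimes report something else, mostly with a low value. They report only what shows in the picture. A call takes as long as a camera call. They do not tell look-alikes from the thing itself.
- cams.boxes_of(camera, thing): "rect" ([centre column, centre row, width, height] in pixels, round what is visible of it).
- cams.cut_out(camera, thing): "pixels" (420x560 bool, what is visible of it) and "rect" ([centre column, centre row, width, height] in pixels, round what is visible of it).
The state is a dict: "t": time; "qpos": joint angles; "qvel": joint speeds; "joint_torque": joint torques, N m; "ee_pos": TCP position; "orientation": TCP orientation; "ft_force": force on the tool from outside, world axes, zero at the start; "moment": the same for the moment, N m; "width": finger opening in mm; "grasp_force": force on a finger pad.
Only numpy, scipy, OpenCV 4.12 (cv2) and the standard library are available. Lean on these libraries where they do the work, as an engineer would, in place of code of your own. Each camera call takes 0.05 s, during which the arm holds its last target. There are 200 camera calls.

## Working session

There is one attempt and no reset: what is moved stays moved. The work goes in short steps, Python scripts to look and compute and a tool call to move; the robot and the scene stay as the last step left them, time stands still between calls to the robot, and variables do not carry over. Pictures are saved under pics/ and viewed, at most 10 in all, crops included, and the job is handed in when it is done.

Besides the shell and the picture viewer there is one more tool, called after "Call:" as name([rows], argument=value, ...), one row to a line, values as JSON. move_arm: Moves the arm, as the interface text tells. Its arguments: {"type":"object","properties":{"steps":{"type":"array"}},"required":["steps"]}

```bash
mkdir -p pics; cat > h.py <<'E'
import numpy as np, cv2
from scipy.spatial.transform import Rotation as R
from workcell import ctrl, cams
def cam(name):
    o=ctrl.get_obs(); d=cams.get_image(name)
    if 'mount' in d:
        T=np.eye(4); T[:3,:3]=R.from_rotvec(o['orientation']).as_matrix(); T[:3,3]=o['ee_pos']
        M=T@np.array(d['mount']); d['xyz']=M[:3,3]; d['rotation']=M[:3,:3]
    return d
def ray(d,px):
    K=np.array(d['camera_matrix']); k=d['k1']
    p=cv2.undistortPoints(np.array([[px]],float),K,np.array([k,0,0,0.]))[0,0]
    return np.array(d['rotation'])@np.array([p[0],p[1],1.])
def at_z(d,px,z):
    v=ray(d,px); c=np.array(d['xyz']); return c+v*(z-c[2])/v[2]
def proj(d,P):
    q=np.array(d['rotation']).T@(np.array(P,float)-np.array(d['xyz'])); s=q[:2]/q[2]; s=s*(1+d['k1']*(s@s))
    K=np.array(d['camera_matrix']); return (K[:2,:2]@s+K[:2,2])
def save(d,n): cv2.imwrite('pics/'+n,d['image'][:,:,::-1])
E
python3 - <<'E'
from h import *
o=ctrl.get_obs(); print({k:np.round(v,3) for k,v in o.items()})
for n in ('scene','top'):
    d=cam(n); save(d,n+'0.png'); print(n,np.round(d['xyz']))
    for t in ('grinder','drawer_pull','burr_cap','hopper','moka_pot','mug'):
        print(t,[(np.round(b['rect']).astype(int).tolist(),round(b['p'],2)) for b in cams.boxes_of(n,t)][:4])
E
```

```text
{'t': np.float64(0.0), 'qpos': array([-1.317,  0.424,  1.631,  0.   ,  1.089, -0.019]), 'qvel': array([ 0.   , -0.001, -0.   , -0.001,  0.001,  0.001]), 'joint_torque': array([ 2.0000e-03, -5.4462e+01, -2.7366e+01,  6.5000e-02,  2.3000e-02,
       -0.0000e+00]), 'ee_pos': array([ 168.258, -601.361,  221.916]), 'orientation': array([-3.111, -0.427,  0.   ]), 'ft_force': array([ 0.607,  0.133, -0.231]), 'moment': array([ 0.012,  0.016, -0.009]), 'grasp_force': np.float64(0.0), 'width': np.float64(87.875)}
scene [645. 965. 959.]
grinder [([306, 289, 94, 92], 0.81), ([229, 190, 48, 69], 0.45)]
drawer_pull [([336, 263, 33, 38], 0.78)]
burr_cap [([277, 375, 31, 38], 0.92), ([303, 271, 33, 39], 0.86), ([336, 263, 39, 37], 0.59)]
hopper [([290, 171, 36, 44], 0.77)]
moka_pot [([231, 189, 50, 68], 0.95)]
mug [([314, 216, 36, 40], 0.75)]
top [-255.  236. 1181.]
grinder [([198, 264, 90, 86], 0.83)]
drawer_pull [([220, 287, 44, 43], 0.72)]
burr_cap [([122, 237, 30, 31], 0.87), ([183, 227, 34, 35], 0.74)]
hopper [([366, 246, 51, 54], 0.82)]
moka_pot [([325, 192, 46, 67], 0.6)]
mug [([292, 273, 44, 43], 0.59), ([408, 239, 11, 16], 0.47)]
```

```bash
python3 -c "
import cv2,numpy as np
a=cv2.imread('pics/scene0.png');print(a.shape)"
```

```text
(420, 560, 3)
```

View pics/scene0.png

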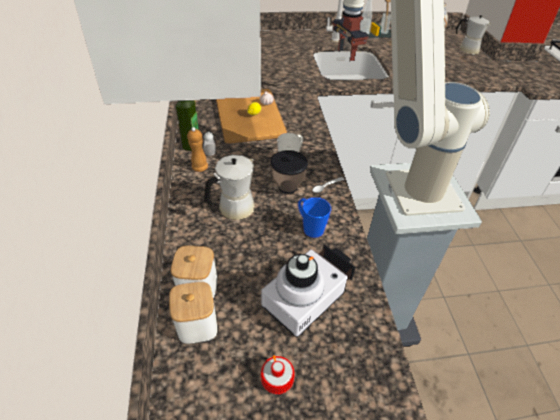

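View pics/top0.png

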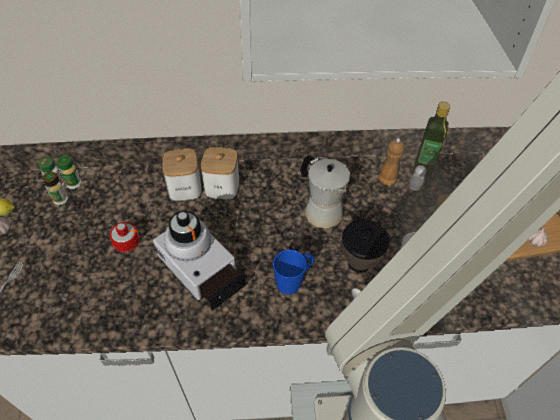

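The scene view shows the grinder at (305,290), with the black cap on its tower at (303,268). Its drawer stands open at (338,262), pointing towards the robot. Things that could be mistaken for what I want:
- **Cap:** the black one at scene (303,268) / top (187,227) is the one to use. The red one at scene (277,375) / top (124,237) is a look-alike.
- **Mug:** the blue one at scene (315,217) / top (290,272) is a look-alike. The white one is behind the hopper at scene (290,145).

Next I'll check the choice in one close crop.

```bash
python3 - <<'E'
from h import *
a=cv2.imread('pics/scene0.png')[240:340,255:365]; b=cv2.imread('pics/top0.png')[205:310,145:255]
f=lambda i:cv2.resize(i,(400,380),interpolation=cv2.INTER_CUBIC)
cv2.imwrite('pics/crop.png',np.hstack([f(a),f(b)]))
s=cam('scene');t=cam('top')
m={}
for n,d in(('scene',s),('top',t)):
    for th in('burr_cap','grinder','drawer_pull'):
        for c in cams.cut_out(n,th)[:3]:
            print(n,th,round(c['p'],2),np.round(c['rect'],1),c['pixels'].sum())
print(np.array(s['rotation']).round(3),np.array(t['rotation']).round(3))
for z in (62,203.5): print(z,at_z(t,(183,218),z),at_z(s,(303,260),z))
print(at_z(t,(228,293),62), at_z(s,(350,262),62))
E
```

```text
scene burr_cap 0.84 [277.8 376.8  29.7  36.5] 998
scene burr_cap 0.73 [307.1 289.6  93.2  92.1] 4042
scene burr_cap 0.68 [301.7 271.   34.   35.8] 909
scene grinder 0.7 [307.2 287.8  95.5  97.9] 4337
scene drawer_pull 0.96 [336.9 263.8  38.1  36.6] 624
top burr_cap 0.94 [123.8 236.   28.1  28.6] 666
top burr_cap 0.76 [184.4 225.9  35.6  35.5] 872
top grinder 0.75 [200.4 266.1  92.1  89.3] 4000
top drawer_pull 0.97 [221.5 285.1  47.   46.8] 1229
[-0.146 -2.848  1.166] [-1.79   1.897 -0.674]Traceback (most recent call last):
  File "<stdin>", line 12, in <module>
  File "h.py", line 15, in at_z
    v=ray(d,px); c=np.array(d['xyz']); return c+v*(z-c[2])/v[2]
                                                           ~^^^
IndexError: invalid index to scalar variable.
```

View pics/crop.png

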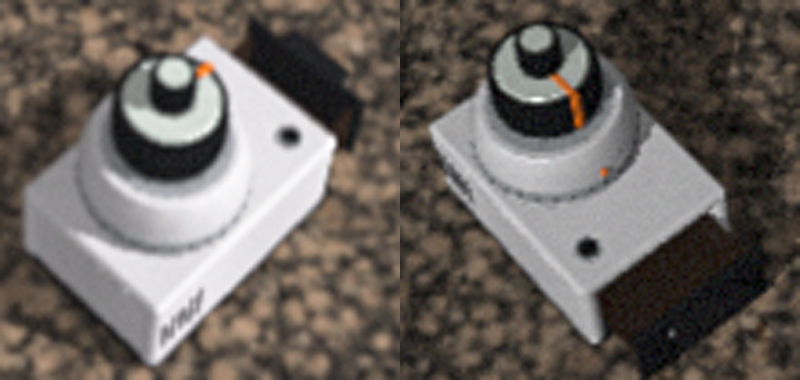

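The crop confirms the choice. The left half (scene) and right half (top) both show the black cap with its orange pointer towards the open black drawer, and the base corners are clear. I'll fit the grinder's pose to those corners and the knob.

```bash
sed -i "s/    return d$/    if np.array(d['rotation']).ndim==1: d['rotation']=R.from_rotvec(d['rotation']).as_matrix()\n    return d/" h.py
python3 - <<'E'
from h import *
from scipy.optimize import least_squares
s=cam('scene');t=cam('top')
for d,p in((s,(302.6,259.7)),(t,(182.7,216.05))): print('knob',at_z(d,p,204.5).round(1))
for d,p in((t,(246.8,279.6)),(t,(211,307.8)),(s,(350,262)),):print('tab?',at_z(d,p,62).round(1))
C={'fl':(-115,65),'fr':(-115,-65),'bl':(75,65),'br':(75,-65)}
S=[(261.9,288.7),(297.6,321),(348,277.4),(311.9,250.5)]
T=[(153.25,240.4),(197.3,287.3),(233.8,257.5)]
for p in S: print('S',at_z(s,p,86).round(0))
for p in T: print('T',at_z(t,p,86).round(0))
E
```

```text
knob [507.7 405.1 204.5]
knob [505.3 402.1 204.5]
tab? [402.7 253.1  62. ]
tab? [327.4 343.3  62. ]
tab? [352.5 320.1  62. ]
S [602. 398.  86.]
S [526. 496.  86.]
S [377. 386.  86.]
S [456. 289.  86.]
T [520. 497.  86.]
T [373. 375.  86.]
T [456. 284.  86.]
```

Fitted pose: origin about (506, 403), +x heading about 38.8°. The 190 x 130 base size and the knob height agree in both views. I'll swing over at a safe height, with tool x along the drawer axis.

Call:
move_arm([
  [[0, 0, -0.8], -0.93, 1],
  [[0, 0, -0.8], -0.93, 1],
  [[0, 0, -0.8], -0.93, 1],
  [[0, 0, -0.8], -0.93, 1],
  [[0, 0, -0.8], -0.93, 1],
  [[0.94, -0.42, 0], 0, 1],
  [[0.94, -0.42, 0], 0, 1],
  [[0.94, -0.42, 0], 0, 1],
  [[0.94, -0.42, 0], 0, 1],
  [[0.94, -0.42, 0], 0, 1],
  [[0.94, -0.42, 0], 0, 1],
  [[0.94, -0.42, 0], 0, 1],
  [[0.94, -0.42, 0], 0, 1],
  [[0.94, -0.42, 0], 0, 1],
  [[0.94, -0.42, 0], 0, 1],
  [[0.94, -0.42, 0], 0, 1],
  [[0.94, -0.42, 0], 0, 1],
  [[0.94, -0.42, 0], 0, 1],
  [[0.94, -0.42, 0], 0, 1],
  [[0.94, -0.42, 0], 0, 1],
])

```text
t: 2.87
ee_pos: [344.3, -256.8, 322.9]
orientation: [2.962, 1.045, 0.0]
ft_force: [0.9, -0.3, 1.2]
width: 0.8
grasp_force: 0.0
```

```bash
python3 - <<'E'
from h import *
t=cam('top')
print('blue mug',at_z(t,(290,272),50).round(),'rim',at_z(t,(288,258),106).round(),'moka',at_z(t,(328,170),190).round())
o=ctrl.get_obs();print(o['ee_pos'],R.from_rotvec(o['orientation']).as_matrix().round(3),o['qpos'].round(2))
E
```

```text
blue mug [426. 140.  50.] rim [434. 147. 106.] moka [652.  25. 190.]
[ 345.37264966 -253.99264009  322.78532069] [[ 0.778  0.628  0.001]
 [ 0.628 -0.778  0.002]
 [ 0.002 -0.001 -1.   ]] [-0.66  0.    1.93  0.    1.21  0.23]
```

Call:
move_arm([
  [[0.93, -0.41, 0], 0, 1],
  [[0.93, -0.41, 0], 0, 1],
  [[0.93, -0.41, 0], 0, 1],
  [[0.93, -0.41, 0], 0, 1],
  [[0.93, -0.41, 0], 0, 1],
  [[0.93, -0.41, 0], 0, 1],
  [[0.93, -0.41, 0], 0, 1],
  [[0.93, -0.41, 0], 0, 1],
  [[0.93, -0.41, 0], 0, 1],
  [[0.25, -0.91, 0], 0, 1],
  [[0.25, -0.91, 0], 0, 1],
  [[0.25, -0.91, 0], 0, 1],
  [[0.25, -0.91, 0], 0, 1],
  [[0.25, -0.91, 0], 0, 1],
  [[0.25, -0.91, 0], 0, 1],
  [[0.25, -0.91, 0], 0, 1],
  [[0.25, -0.91, 0], 0, 1],
  [[0.25, -0.91, 0], 0, 1],
  [[0.25, -0.91, 0], 0, 1],
  [[0.25, -0.91, 0], 0, 1],
])

```text
t: 4.58
ee_pos: [344.8, 184.1, 322.9]
orientation: [-2.962, -1.045, -0.001]
ft_force: [0.0, 0.5, -0.4]
width: 0.4
grasp_force: 0.0
```

Call:
move_arm([
  [[0.25, -0.91, 0], 0, 1],
  [[0.25, -0.91, 0], 0, 1],
  [[0, -0.6, 0], 0, 1],
  [[0, 0, 0], 0, 1],
  [[0, 0, 0], 0, 1],
])

```text
t: 5.0
ee_pos: [316.9, 238.2, 322.7]
orientation: [2.961, 1.049, 0.0]
ft_force: [-0.1, 0.3, -0.4]
width: 0.5
grasp_force: 0.0
```

```bash
python3 - <<'E'
from h import *
w=cam('wrist');save(w,'w1.png')
for n in('drawer_pull','burr_cap','grinder'): print(n,[(np.round(b['rect'],1).tolist(),round(b['p'],2)) for b in cams.boxes_of('wrist',n)][:3])
o=ctrl.get_obs();print(o['t'],o['ee_pos'].round(1),o['qpos'].round(2),w['xyz'].round())
E
```

```text
drawer_pull [([273.8, 97.2, 85.4, 56.5], 0.81)]
burr_cap []
grinder [([274.9, 62.0, 107.9, 123.9], 0.65)]
5.2 [317.6 237.4 322.7] [ 0.61 -0.05  1.98 -0.    1.21  1.51] [379. 288. 485.]
```

View pics/w1.png

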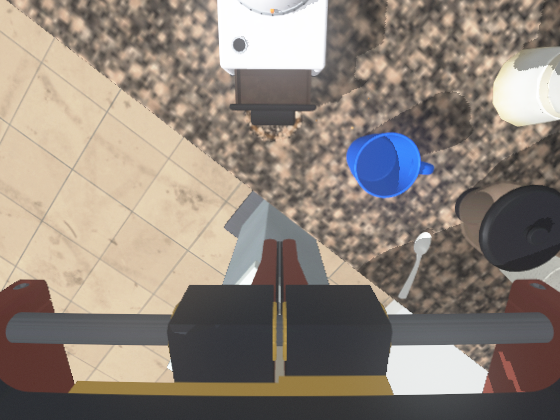

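The wrist view has the drawer tab at columns 250–296 with its front edge at row ~124, the base's front edge at row ~71, and the blue mug clear to the right at (385,165). I'll turn those into positions.

```bash
python3 - <<'E'
from h import *
w=cam('wrist')
o=ctrl.get_obs()
for p,z in (((250,124.5),62),((296,124.5),62),((230,106),66),((316,106),66),((219,70),86),((326,73),86)): print(p,at_z(w,p,z).round(1))
u=np.array([np.cos(np.radians(38.8)),np.sin(np.radians(38.8))]);v=np.array([-u[1],u[0]]);O=np.array([506,403.5])
m=(at_z(w,(250,124.5),62)+at_z(w,(296,124.5),62))[:2]/2
print('tab in grinder',(m-O)@u,(m-O)@v,'tcp',(o['ee_pos'][:2]-O)@u,(o['ee_pos'][:2]-O)@v)
E
```

```text
(250, 124.5) [345.6 310.2  62. ]
(296, 124.5) [384.9 261.5  62. ]
(230, 106) [348.3 345.2  66. ]
(316, 106) [419.9 256.3  66. ]
(219, 70) [375.3 378.   86. ]
(326, 73) [455.1 273.6  86. ]
tab in grinder -183.37113994071564 -3.494243868600165 tcp -250.91171056037842 -11.374448640848627
```

The tab front is 183 mm in front of the origin, so the drawer is about 40 mm open. The tab measures 62 mm wide, which fits the 60 given, and the yaw of 38.9° agrees. I'll descend in front of it and push.

Call:
move_arm([
  [[0, -0.32, 1], 0, 1],
  [[0, 0, 1], 0, 1],
  [[0, 0, 1], 0, 1],
  [[0, 0, 1], 0, 1],
  [[0, 0, 1], 0, 1],
  [[0, 0, 1], 0, 1],
  [[0, 0, 1], 0, 1],
  [[0, 0, 1], 0, 1],
  [[0, 0, 1], 0, 1],
  [[0, 0, 1], 0, 1],
  [[0, 0, 0.9], 0, 1],
  [[0, 0, 0], 0, 1],
  [[0.6, 0, 0], 0, 1],
  [[0.6, 0, 0], 0, 1],
  [[0.4, 0, 0], 0, 1],
  [[0.2, 0, 0], 0, 1],
  [[0.2, 0, 0], 0, 1],
  [[0.2, 0, 0], 0, 1],
  [[0, 0, 0], 0, 1],
])

```text
t: 6.83
ee_pos: [355.6, 279.3, 50.6]
orientation: [-2.962, -1.045, -0.002]
ft_force: [1.2, 0.4, 0.2]
width: 0.7
grasp_force: 0.0
```

Call:
move_arm([
  [[0.2, 0, 0], 0, 1],
  [[0.2, 0, 0], 0, 1],
  [[0.2, 0, 0], 0, 1],
  [[0.2, 0, 0], 0, 1],
  [[0.2, 0, 0], 0, 1],
  [[0, 0, 0], 0, 1],
])

```text
t: 7.33
ee_pos: [375.5, 295.4, 50.2]
orientation: [-2.962, -1.045, -0.002]
ft_force: [0.3, 0.0, 0.6]
width: 0.4
grasp_force: 0.0
```

Call:
move_arm([
  [[0.1, 0, 0], 0, 1],
  [[0.1, 0, 0], 0, 1],
  [[0.1, 0, 0], 0, 1],
  [[0, 0, 0], 0, 1],
])

```text
t: 7.67
ee_pos: [379.7, 298.8, 50.0]
orientation: [2.962, 1.045, -0.003]
ft_force: [-2.8, -3.5, 2.2]
width: 0.3
grasp_force: 1.9
```

Call:
move_arm([
  [[0.1, 0, 0], 0, 1],
  [[0.1, 0, 0], 0, 1],
  [[0, 0, 0], 0, 1],
])

```text
t: 7.92
ee_pos: [384.4, 302.6, 50.1]
orientation: [-2.962, -1.045, -0.001]
ft_force: [-0.1, -1.2, -1.4]
width: 0.7
grasp_force: 0.7
```

Call:
move_arm([
  [[0.1, 0, 0], 0, 1],
  [[0.1, 0, 0], 0, 1],
  [[0, 0, 0], 0, 1],
])

```text
t: 8.17
ee_pos: [387.7, 305.3, 50.1]
orientation: [2.962, 1.045, -0.002]
ft_force: [-4.0, -1.8, 2.8]
width: 0.3
grasp_force: 1.9
```

Call:
move_arm([
  [[0.1, 0, 0], 0, 1],
  [[0.1, 0, 0], 0, 1],
  [[0, 0, 0], 0, 1],
])

```text
t: 8.42
ee_pos: [387.7, 305.4, 49.5]
orientation: [2.959, 1.044, -0.017]
ft_force: [-11.9, -10.5, 11.6]
width: 0.5
grasp_force: 8.2
```

Call:
move_arm([
  [[0.1, 0, 0], 0, 1],
  [[0.1, 0, 0], 0, 1],
  [[0, 0, 0], 0, 1],
  [[0, 0, 0], 0, 1],
])

```text
t: 8.75
ee_pos: [387.7, 305.5, 48.9]
orientation: [2.956, 1.044, -0.03]
ft_force: [-23.0, -17.6, 22.1]
width: 0.7
grasp_force: 14.5
```

The drawer has hit the firm stop: about 29 N with no more travel, at the expected home position. I'll back off, rise and check.

Call:
move_arm([
  [[-0.3, 0, 0], 0, 1],
  [[-0.5, 0, 0], 0, 1],
  [[-0.8, 0, 0], 0, 1],
  [[0, 0, -0.6], 0, 0.4],
  [[0, 0, -1], 0, 0.2],
  [[0, 0, -1], 0, 0.2],
  [[0, 0, -1], 0, 0.2],
  [[0, 0, -1], 0, 0.2],
  [[0, 0, -1], 0, 0.2],
  [[0, 0, -1], 0, 0.2],
  [[0, 0, -1], 0, 0.2],
  [[0, 0, -1], 0, 0.2],
  [[0, 0, -1], 0, 0.2],
  [[0, 0, -1], 0, 0.2],
  [[0, 0, -1], 0, 0.2],
  [[0, 0, -1], 0, 0.2],
  [[0, 0, 0], 0, 0.2],
  [[0, 0, 0], 0, 0.2],
])

```text
t: 10.25
ee_pos: [365.7, 287.5, 366.8]
orientation: [-2.961, -1.045, -0.007]
ft_force: [-0.5, -0.6, -0.7]
width: 70.5
grasp_force: 0.0
```

```bash
python3 - <<'E'
from h import *
w=cam('wrist');save(w,'w2.png')
for n in('drawer_pull','burr_cap','grinder'): print(n,[(np.round(b['rect'],1).tolist(),round(b['p'],2)) for b in cams.boxes_of('wrist',n)][:3])
o=ctrl.get_obs();print(o['t'],o['ee_pos'].round(1),o['qpos'].round(2),o['width'],w['xyz'].round())
u=np.array([.779,.627]);v=np.array([-.627,.779]);O=np.array([506,403.5])
for X,z in((-143,62),(-115,86),(0,204.5)): print(X,proj(w,[*(O+X*u),z]).round(1))
E
```

```text
drawer_pull [([278.6, 136.6, 75.5, 21.4], 0.59)]
burr_cap [([280.6, 31.2, 72.2, 62.5], 0.69)]
grinder [([280.1, 71.8, 98.9, 143.5], 0.71), ([280.5, 32.1, 75.4, 64.2], 0.16)]
10.45 [364.2 286.3 363.9] [0.64 0.03 1.81 0.   1.31 1.53] 70.64954177874182 [427. 336. 529.]
-143 [277.3 143.9]
-115 [277.2 125.4]
0 [276.4   4.4]
```

View pics/w2.png

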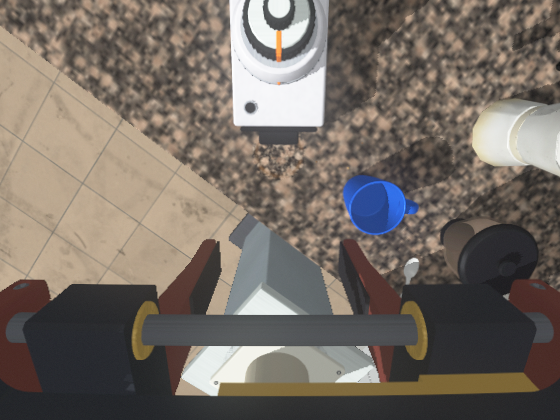

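The drawer is home: the tab front is at row ~143, against a predicted 143.9. The cap knob is at about (279,10), close to the frame's top edge, so I'll move nearer and measure it properly.

Call:
move_arm([
  [[0.8, 0, 0], 0, 0.2],
  [[0.8, 0, 0], 0, 0.2],
  [[0.8, 0, 0], 0, 0.2],
  [[0.8, 0, 0], 0, 0.2],
  [[0, 0, 0], 0, 0.2],
  [[0, 0, 0], 0, 0.2],
  [[0, 0, 0], 0, 0.2],
])

```text
t: 11.03
ee_pos: [426.1, 336.2, 364.1]
orientation: [2.962, 1.045, -0.004]
ft_force: [-0.0, 0.4, -1.2]
width: 70.1
grasp_force: 0.0
```

```bash
python3 - <<'E'
from h import *
w=cam('wrist');o=ctrl.get_obs()
K=w['camera_matrix']
c=[x for x in cams.cut_out('wrist','burr_cap')]
for x in c: print(np.round(x['rect'],1),x['p'],x['pixels'].sum())
p=proj(w,[506,403.5,204.5]);print(p)
im=w['image'];a,b=int(p[0]),int(p[1]);y0=max(b-70,0)
cr=cv2.resize(im[y0:b+70,a-70:a+70],None,fx=4,fy=4,interpolation=cv2.INTER_CUBIC);cv2.imwrite('pics/knob.png',cr[:,:,::-1]);print('crop origin',a-70,y0)
print(o['ee_pos'].round(1),o['qpos'].round(2),w['xyz'].round(1))
np.savez('w3.npz',xyz=w['xyz'],rot=w['rotation'],K=K,k1=w['k1'])
E
```

```text
[282.5  91.   71.2  75.7] 0.85 3975
[276.50428814  89.14422657]
crop origin 206 19
[426.1 336.2 364.5] [0.65 0.16 1.65 0.   1.33 1.54] [488.6 385.9 526.2]
```

View pics/knob.png

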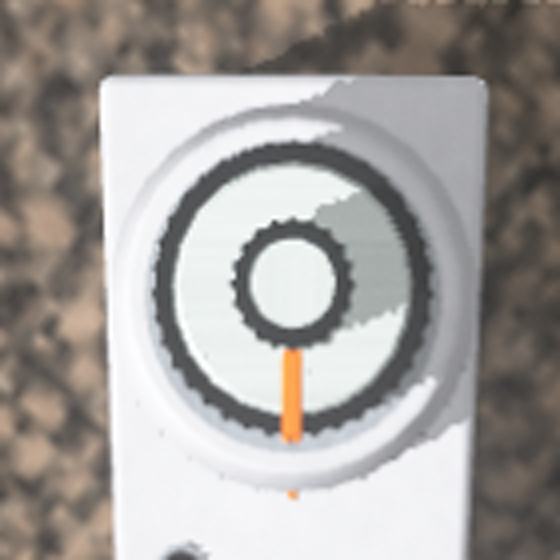

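The knob centre is at crop (293,284), i.e. full picture (279.2, 90.0), concentric with the cap. The orange pointer lies towards the drawer, so the cap is screwed home.

```bash
python3 - <<'E'
from h import *
n=np.load('w3.npz');d=dict(xyz=n['xyz'],rotation=n['rot'],camera_matrix=n['K'],k1=float(n['k1']))
P=at_z(d,(279.2,90),204.5);print('knob',P.round(1))
o=ctrl.get_obs();M=R.from_rotvec(o['orientation']).as_matrix()
D=M.T@(np.array([P[0],P[1],182])-o['ee_pos']);print('tool shift mm',D.round(1),'units',(D/25).round(2))
E
```

```text
knob [507.1 400.9 204.5]
tool shift mm [103.7   0.5 182.7] units [4.15 0.02 7.31]
```

Call:
move_arm([
  [[0.83, 0, 0], 0, 0.2],
  [[0.83, 0, 0], 0, 0.2],
  [[0.83, 0, 0], 0, 0.2],
  [[0.83, 0, 0], 0, 0.2],
  [[0.83, 0, 0], 0, 0.2],
  [[0, 0, 0.3], -1, 0.2],
  [[0, 0, 0.3], -1, 0.2],
  [[0, 0, 0.3], -1, 0.2],
  [[0, 0, 0.3], -1, 0.2],
  [[0, 0, 0.3], -1, 0.2],
  [[0, 0, 0.3], -1, 0.2],
  [[0, 0, 0.3], -1, 0.2],
  [[0, 0, 0.3], -1, 0.2],
  [[0, 0, 0.3], -1, 0.2],
  [[0, 0, 0.3], -1, 0.2],
  [[0, 0, 0.3], -1, 0.2],
  [[0, 0, 0.3], -1, 0.2],
  [[0, 0, 0.3], -1, 0.2],
  [[0, 0, 0.3], -1, 0.2],
  [[0, 0, 0.3], -1, 0.2],
])

```text
t: 12.8
ee_pos: [507.2, 401.6, 252.7]
orientation: [1.708, 2.637, 0.0]
ft_force: [0.6, 0.2, -0.5]
width: 70.2
grasp_force: 0.0
```

Call:
move_arm([
  [[0, 0, 0.4], -1, 0.2],
  [[0, 0, 0.4], -1, 0.2],
  [[0, 0, 0.4], -0.6, 0.2],
  [[0, 0, 0], 0, 0.2],
  [[0, 0, 0], 0, 0.2],
])

```text
t: 13.22
ee_pos: [507.1, 401.5, 222.7]
orientation: [-1.407, -2.808, 0.001]
ft_force: [-0.2, 0.4, -1.2]
width: 70.4
grasp_force: 0.0
```

```bash
python3 - <<'E'
from h import *
o=ctrl.get_obs();M=R.from_rotvec(o['orientation']).as_matrix()
D=M.T@(np.array([506.5,401.5,184])-o['ee_pos']);print(o['t'],o['ee_pos'].round(1),o['qpos'].round(2),'mm',D.round(1),(D/25).round(2))
E
```

```text
13.2167 [507.1 401.5 222.7] [0.65 0.46 1.58 0.   1.11 0.01] mm [ 0.3 -0.5 38.7] [ 0.01 -0.02  1.55]
```

Centred over the knob with the last joint at 0, so there is room to turn either way. I'll descend and grip.

Call:
move_arm([
  [[0, 0, 0.5], 0, 0.2],
  [[0, 0, 0.5], 0, 0.2],
  [[0, 0, 0.3], 0, 0.2],
  [[0, 0, 0.2], 0, 0.2],
  [[0, 0, 0], 0, 0.2],
  [[0, 0, 0], 0, 1],
  [[0, 0, 0], 0, 1],
  [[0, 0, 0], 0, 1],
  [[0, 0, 0], 0, 1],
  [[0, 0, 0], 0, 1],
  [[0, 0, 0], 0, 1],
  [[0, 0, 0], 0, 1],
  [[0, 0, 0], 0, 1],
  [[0, 0, 0], 0, 1],
])

```text
t: 14.38
ee_pos: [507.8, 402.1, 185.4]
orientation: [1.405, 2.81, 0.001]
ft_force: [0.5, -0.2, 0.3]
width: 29.1
grasp_force: 30.0
```

```bash
python3 - <<'E'
from h import *
o=ctrl.get_obs();print({k:np.round(v,2) for k,v in o.items()})
E
```

```text
{'t': np.float64(14.38), 'qpos': array([0.65, 0.5 , 1.6 , 0.  , 1.04, 0.01]), 'qvel': array([-0.,  0., -0.,  0.,  0.,  0.]), 'joint_torque': array([ 0.000e+00, -5.706e+01, -2.589e+01,  6.000e-02,  4.000e-02,
       -0.000e+00]), 'ee_pos': array([507.82, 402.1 , 185.39]), 'orientation': array([1.4 , 2.81, 0.  ]), 'ft_force': array([ 0.48, -0.15,  0.34]), 'moment': array([ 0.02, -0.17,  0.04]), 'grasp_force': np.float64(30.0), 'width': np.float64(29.07)}
```

Gripped: width 29 mm on the 30 mm knob. I'll try counter-clockwise (seen from above) first, a little way, and watch the moment.

Call:
move_arm([
  [[0, 0, 0], -0.6, 1],
  [[0, 0, 0], -0.6, 1],
  [[0, 0, 0], -0.6, 1],
  [[0, 0, 0], -0.6, 1],
  [[0, 0, 0], 0, 1],
])

```text
t: 14.8
ee_pos: [508.2, 402.4, 186.4]
orientation: [1.099, 2.942, 0.002]
ft_force: [-0.5, -0.5, 6.7]
width: 28.7
grasp_force: 30.0
```

```bash
python3 - <<'E'
from h import *
o=ctrl.get_obs();print({k:np.round(v,2) for k,v in o.items()})
E
```

```text
{'t': np.float64(14.8), 'qpos': array([ 0.65,  0.5 ,  1.6 ,  0.  ,  1.04, -0.2 ]), 'qvel': array([-0.  ,  0.  ,  0.  , -0.  ,  0.  ,  0.07]), 'joint_torque': array([-2.300e-01, -5.356e+01, -2.446e+01,  3.000e-02, -3.100e-01,
       -6.000e-01]), 'ee_pos': array([508.21, 402.43, 186.36]), 'orientation': array([1.1 , 2.94, 0.  ]), 'ft_force': array([-0.45, -0.54,  6.67]), 'moment': array([-0.1 ,  0.05,  0.09]), 'grasp_force': np.float64(30.0), 'width': np.float64(28.71)}
```

The TCP was lifted 1 mm with a 6.7 N upward push and little moment, so the thread is turning this way. I'll carry on, rising with it.

Call:
move_arm([
  [[0, 0, -0.03], -0.6, 1],
  [[0, 0, -0.03], -0.6, 1],
  [[0, 0, -0.03], -0.6, 1],
  [[0, 0, -0.03], -0.6, 1],
  [[0, 0, -0.02], -0.6, 1],
  [[0, 0, 0], 0, 1],
])

```text
t: 15.3
ee_pos: [507.6, 401.9, 188.3]
orientation: [-0.707, -3.061, 0.001]
ft_force: [0.5, -0.2, -3.0]
width: 28.9
grasp_force: 30.0
```

```bash
python3 - <<'E'
from h import *
o=ctrl.get_obs();print(o['ee_pos'].round(1),o['ft_force'].round(1),o['moment'].round(2),o['qpos'][5].round(2))
w=cam('wrist')
im=cv2.cvtColor(w['image'],cv2.COLOR_RGB2HSV);m=cv2.inRange(im,(8,150,150),(20,255,255))
n,l,s,c=cv2.connectedComponentsWithStats(m)
print([(s[i].tolist(),c[i].round(1).tolist()) for i in range(1,n) if s[i,4]>15])
c0=proj(w,[507.5,401.5,180]);print(c0)
s=cam('scene'); im=cv2.cvtColor(s['image'],cv2.COLOR_RGB2HSV);m=cv2.inRange(im,(8,150,150),(20,255,255));m[:240]=0;m[340:]=0
save(w,'w4.png')
E
```

```text
[507.6 401.9 188.3] [ 0.5 -0.2 -3. ] [ 0.13 -0.22  0.03] -0.47
[([429, 188, 34, 14, 128], [448.3, 194.9]), ([215, 243, 22, 14, 169], [224.3, 251.2])]
[279.83651625 250.18294517]
```

View pics/w4.png

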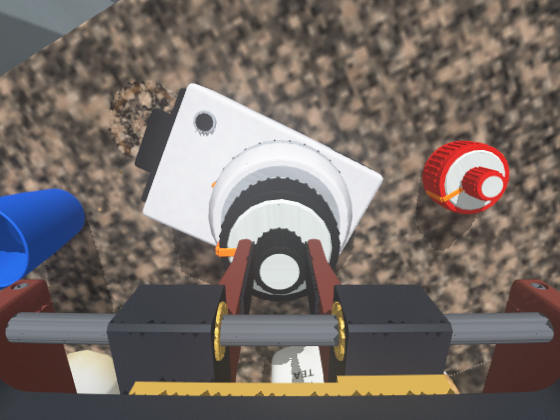

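The pointer, now at (224,251), has left the deck's orange mark at (213,184), so the cap is turning with the gripper (about 27° so far). I'll continue to about 85°.

Call:
move_arm([
  [[0, 0, -0.01], -0.6, 1],
  [[0, 0, -0.01], -0.6, 1],
  [[0, 0, -0.01], -0.6, 1],
  [[0, 0, -0.01], -0.6, 1],
  [[0, 0, -0.01], -0.6, 1],
  [[0, 0, -0.01], -0.6, 1],
  [[0, 0, -0.01], -0.6, 1],
  [[0, 0, -0.01], -0.6, 1],
  [[0, 0, 0], -0.85, 1],
  [[0, 0, 0], -0.85, 1],
  [[0, 0, 0], -0.85, 1],
  [[0, 0, 0], -0.85, 1],
  [[0, 0, 0], -0.85, 1],
  [[0, 0, 0], -0.85, 1],
  [[0, 0, 0], -0.85, 1],
  [[0, 0, 0], -0.85, 1],
  [[0, 0, 0], 0, 1],
])

```text
t: 16.82
ee_pos: [507.8, 402.3, 190.5]
orientation: [-0.864, 3.02, 0.001]
ft_force: [1.7, 1.3, -2.9]
width: 29.4
grasp_force: 30.0
```

```bash
python3 - <<'E'
from h import *
o=ctrl.get_obs();print(o['ee_pos'].round(1),o['ft_force'].round(1),o['moment'].round(2),o['qpos'].round(2),o['width'])
w=cam('wrist')
im=cv2.cvtColor(w['image'],cv2.COLOR_RGB2HSV);m=cv2.inRange(im,(8,150,150),(20,255,255))
n,l,s,c=cv2.connectedComponentsWithStats(m)
print([(s[i].tolist(),c[i].round(1).tolist()) for i in range(1,n) if s[i,4]>15])
E
```

```text
[507.8 402.3 190.5] [ 1.7  1.3 -2.9] [ 0.52 -0.35 -0.08] [ 0.65  0.49  1.6   0.    1.05 -1.48] 29.416528001624574
[([216, 245, 20, 12, 144], [225.0, 251.5])]
```

Turned 85°, and the pointer is unmoved in the gripper's view, so there was no slip. I'll lift gently first.

Call:
move_arm([
  [[0, 0, -0.1], 0, 1],
  [[0, 0, -0.1], 0, 1],
  [[0, 0, -0.1], 0, 1],
  [[0, 0, -0.1], 0, 1],
  [[0, 0, 0], 0, 1],
])

```text
t: 17.28
ee_pos: [507.7, 402.0, 201.4]
orientation: [-0.862, 3.021, 0.0]
ft_force: [0.2, 0.7, -3.3]
width: 29.1
grasp_force: 30.0
```

Free: only the cap's weight (3 N) shows. I'll lift well clear.

Call:
move_arm([
  [[0, 0, -0.3], 0, 1],
  [[0, 0, -0.4], 0, 1],
  [[0, 0, -0.4], 0, 1],
  [[0, 0, -0.4], 0, 1],
  [[0, 0, -0.4], 0, 1],
  [[0, 0, -0.4], 0, 1],
  [[0, 0, -0.4], 0, 1],
  [[0, 0, -0.4], 0, 1],
  [[0, 0, -0.4], 0, 1],
  [[0, 0, -0.3], 0, 1],
  [[0, 0, -0.1], 0, 1],
  [[0, 0, 0], 0, 1],
  [[0, 0, 0], 0, 1],
  [[0, 0, 0], 0, 1],
  [[0, 0, 0], 0, 1],
])

```text
t: 18.53
ee_pos: [507.4, 401.7, 297.4]
orientation: [0.862, -3.02, 0.001]
ft_force: [-0.5, -0.1, -3.1]
width: 29.1
grasp_force: 30.0
```

```bash
python3 - <<'E'
from h import *
o=ctrl.get_obs();print(o['ee_pos'].round(1),o['ft_force'].round(1),o['width'])
a=cam('scene')['image'][120:350,180:380];b=cam('top')['image'][140:330,110:420]
f=lambda i:cv2.resize(i,(400,400),interpolation=cv2.INTER_CUBIC)
cv2.imwrite('pics/end.png',np.hstack([f(a),f(b)])[:,:,::-1])
E
```

```text
[507.4 401.7 297.4] [-0.5 -0.1 -3.1] 29.06843121112637
```

View pics/end.png

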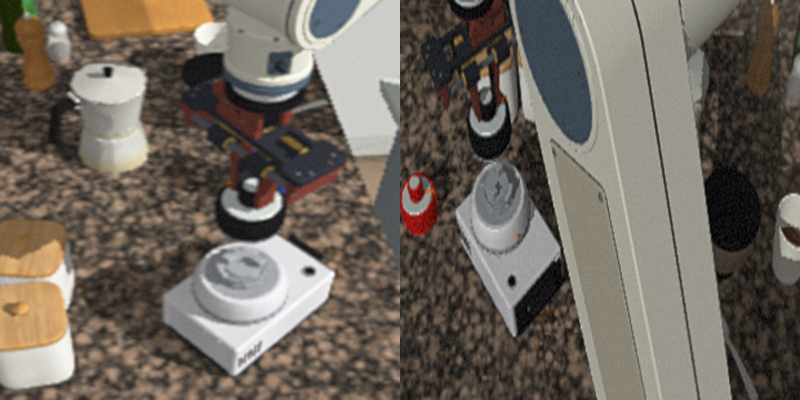

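The cap hangs upright in the gripper, about 11 cm above the bare tower. The drawer is home, and the moka pot, hopper and mug still stand where they were. I'll hand the job in.

```bash
python3 -c "
from workcell import ctrl
print(ctrl.close_job())"
```

```text
the job is handed in; nothing more can be done
None
```

The job is handed in at about 18.7 s: I pushed the drawer home first, then unscrewed the burr cap counter-clockwise (seen from above) by about 85°, and it is held upright about 11 cm above its seat, with the hopper, moka pot and mug untouched.

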